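Clear the chopping board into the sorting trays

ROBOT

A 6-joint arm with a two-finger parallel gripper is mounted at the origin on a cart in front of the work surface, level with it; the furniture and walls round the work are solid. World frame = base frame: x ahead of the robot, y to its left, z up, the work surface at z = 0. Lengths are in m, angles in rad, forces in N, time in s.
With the tool pointing down it reaches from about 0.2 to 0.875 m from the base axis. Payload 3.4 kg.
Tool frame: the origin (TCP) lies at the very end of the fingers, on their centre line; the grasp point (between the pads) lies 19 mm behind it (arm.tcp_to_grasp is the distance from the TCP to the grasp point, in m); z points along the fingers, y is the line along which they close (so a half turn about z gives the same grasp; the last joint's range is limited). The gripper opens to 94 mm and grips with 3 to 60 N. Pads are 16 mm wide; open, the fingers measure 119 mm over their backs; the gripper's body (75 mm by 177 mm) begins 78 mm behind the grasp point.
Start: joints at [0.991, 0.276, 1.505, -0, 1.361, -0.121], TCP at [0.255, 0.516, 0.205] pointing down, gripper open.
Joint ranges: [-2.89, 2.89], [-0.75, 2.08], [0.22, 2.7], [-1.18, 4.32], [0.11, 2.71], [-2.7, 2.7]. Speed limits (rad/s): [2.57, 2.57, 3.14, 3.14, 3.14, 3.14].

INTERFACE

Orientations are given as a unit quaternion [x, y, z, w].
In Python, from plant import arm, eyes gives the robot as it stands.
- The arm moves only by the shell command python3 -m crank 'ROWS' [FORCE]. ROWS is JSON, a list of rows, each a list of 5 numbers: the shift along the world's x, y, z in cm, then the turn about the world's z in degrees, then the opening in per cent of the stroke, from 0 (shut) to 100 (fully open). In form: [[dx, dy, dz, yaw, claw], ...]. A call has 1 to 12 rows; each row shifts and turns the commanded pose from where the row before left it; what a row does not reach is not made up. A row lasts 1/12 s, in which the tool goes at most 41.7 mm and 7.16 degrees, less where a joint would pass 70% of its speed; a pose out of reach is approached as far as the arm can. A call is refused whole if a number of a shift passes 4.17 or a number of a turn 7.16, either way. A call with a gripper value outside its range is refused whole. The fingers move at their own pace and stop on an object; FORCE is the grip in N (left out, the last holds). Time passes only in rows, so rows that do not move let the fingers close. It gives the time, the measured TCP pose, the force, the opening and the grip force at its end, in the units of the state.
- arm.read_state(): the state, without advancing time (a new reading comes with each control period).
- eyes.capture(name): name is "scene" or "top" or "wrist"; returns the picture (420x560x3 uint8, red, green, blue); there is no depth.
- eyes.camera_params(name): a dict with "mtx" (3x3 intrinsics, pixels), "k1" (the pictures are not rectified: a ray, as slopes to the right and down, at radius r is drawn at 1 + k1 r^2 times it, then the intrinsics apply), "R" (3x3) and "t" (3): a world point X has camera coordinates R X + t. Camera axes: x right, y down, z forward; pixel columns grow to the right and rows downward; lengths in m; the calibration is good to about 2 mm. A picture is of the moment at which its call begins: read the wrist's pose just before it. camera_params takes no time and is no camera call; for the wrist camera it gives the pose at the moment of the call.
- arm.sign_off(): hands the job in; it is judged then, once.
The state is a dict: "time": time; "joint_positions": joint angles; "joint_vel": joint speeds; "effort": joint torques, N m; "tcp_pos": TCP position; "orientation": TCP orientation; "wrist_force": force on the tool from outside, world axes, zero at the start; "ft_torque": the same for the moment, N m; "opening": finger opening in m; "gripper_force": force on a finger pad.
Only numpy, scipy, OpenCV 4.12 (cv2) and the standard library are available. Lean on these libraries where they do the work, as an engineer would, in place of code of your own. Each camera call takes 0.05 s, during which the arm holds its last target. There are 200 camera calls.

TASK

Clear up the chopping board: put the lemon and the garlic from the board in the wooden tray, the spice jar and the salt shaker in the green tray, and the kitchen timer in the blue tray. In the two-bay trays give each thing a bay of its own, resting on the tray floor, with the jar, the shaker and the timer standing upright. Leave the coffee cup standing where it is on the board.

Things in the scene. Friction and masses are not known exactly. Their poses are not given: they have to be found in the camera images.
- lemon_center (a point): Centre of the yellow lemon: 71 mm long (along the point's x) and 53 mm by 51 mm across, about 85 g; lies on its side and can roll; grasp across the 53 mm width. The centre is 26 mm above what it lies on. It starts standing on the chopping board, whose top is 45 mm above the marble worktop; the things on the board swap places from start to start. (Another lemon and garlic far to the right are room clutter.)
- garlic_center (a point): Centre of the pale garlic bulb: round from above, 56 mm wide, 56 mm high, 34 g; the centre is 28 mm above what it stands on. It starts standing on the chopping board, whose top is 45 mm above the marble worktop; the things on the board swap places from start to start.
- spice_jar_center (a point): Centre of the small clear spice jar with green contents and a black screw cap: upright cylinder 41 mm in diameter, 105 mm high, 110 g; the centre is 52.5 mm above what it stands on; point z points up when it is upright. It starts standing on the chopping board, whose top is 45 mm above the marble worktop; the things on the board swap places from start to start.
- salt_shaker_center (a point): Centre of the small clear glass salt shaker with a grey domed top: round, 44 mm wide, narrowing to 34 mm at the top, 90 mm high, 100 g; the centre is 45 mm above what it stands on; point z points up when it is upright. It starts standing on the chopping board, whose top is 45 mm above the marble worktop; the things on the board swap places from start to start.
- timer_center (a point): Centre of the round kitchen timer, cream upper half over a black base: 60 mm in diameter, 54 mm high, 120 g; the centre is 27 mm above what it stands on; point z points up when it is upright. The dial does not turn. It starts standing on the chopping board, whose top is 45 mm above the marble worktop; the things on the board swap places from start to start.
- cup_center (a point): Bystander, to be left standing where it is: middle of the bowl of the white spotted espresso cup full of coffee on the board, 65 mm across, 56 mm high, handle reaching 57 mm out from this point along the point's -y. It stands near the board's left front corner (the corner at +y, nearest the robot).
- hob_board: Wooden chopping board over the hob, 300 (x) x 440 (y) x 40 mm, fixed; origin: centre of its underside. Beware: a wall cabinet hangs behind the trays, underside 0.42 m above the worktop, from y = -0.5 to 0.13, front at x = 0.66, handle at x = 0.63: carry things across low and close to the robot (x under about 0.5). A coffee machine 0.27 m high stands from x = 0.68.
- wooden_tray: Brown wooden tray, 200 x 130 mm outside and 31 mm high to the rounded rim; walls, divider and floor 5 mm thick; a divider across the middle (at its x = 0) makes two open bays, each 92 mm along the tray's x and 120 mm along its y, their centres at x = -0.049 and x = +0.049. Origin: centre of its underside; x along the long side, z up. Heavy, does not move; its place and yaw on the marble differ from start to start.
- green_tray: Green plastic tray, 200 x 130 mm outside and 31 mm high to the rounded rim; walls, divider and floor 5 mm thick; a divider across the middle (at its x = 0) makes two open bays, each 92 mm along the tray's x and 120 mm along its y, their centres at x = -0.049 and x = +0.049. Origin: centre of its underside; x along the long side, z up. Heavy, does not move; its place and yaw on the marble differ from start to start.
- blue_tray: Small blue plastic tray with a single open bay: 120 mm (x) by 130 mm (y) outside and 31 mm high to the rounded rim, walls and floor 5 mm, inside 110 x 120 mm. Origin: centre of its underside; z up. Heavy, does not move; its place and yaw on the marble differ from start to start.
Not all that is in view belongs to the job. Of the things that look like the part that bears lemon_center, the smaller one is meant.

How it is judged:
At the end, for the whole second after the job is handed in: Lemon and garlic rest in the wooden tray, jar and shaker in the green, one per bay (centre 15 mm or more from the divider plane), timer in the blue; centre heights within 7 mm of resting on the tray floor (lemon, garlic 10 mm); jar, shaker, timer within 0.2 rad of upright; all at rest (((x of lemon_center in the frame of wooden_tray between -0.095 and -0.015 m and y of lemon_center in the frame of wooden_tray between -0.06 and 0.06 m and z of lemon_center in the frame of wooden_tray between 0.02 and 0.043 m and x of garlic_center in the frame of wooden_tray between 0.015 and 0.095 m and y of garlic_center in the frame of wooden_tray between -0.06 and 0.06 m and z of garlic_center in the frame of wooden_tray between 0.02 and 0.043 m) or (x of lemon_center in the frame of wooden_tray between 0.015 and 0.095 m and y of lemon_center in the frame of wooden_tray between -0.06 and 0.06 m and z of lemon_center in the frame of wooden_tray between 0.02 and 0.043 m and x of garlic_center in the frame of wooden_tray between -0.095 and -0.015 m and y of garlic_center in the frame of wooden_tray between -0.06 and 0.06 m and z of garlic_center in the frame of wooden_tray between 0.02 and 0.043 m)) and ((x of spice_jar_center in the frame of green_tray between -0.095 and -0.015 m and y of spice_jar_center in the frame of green_tray between -0.06 and 0.06 m and z of spice_jar_center in the frame of green_tray between 0.05 and 0.065 m and x of salt_shaker_center in the frame of green_tray between 0.015 and 0.095 m and y of salt_shaker_center in the frame of green_tray between -0.06 and 0.06 m and z of salt_shaker_center in the frame of green_tray between 0.042 and 0.058 m) or (x of spice_jar_center in the frame of green_tray between 0.015 and 0.095 m and y of spice_jar_center in the frame of green_tray between -0.06 and 0.06 m and z of spice_jar_center in the frame of green_tray between 0.05 and 0.065 m and x of salt_shaker_center in the frame of green_tray between -0.095 and -0.015 m and y of salt_shaker_center in the frame of green_tray between -0.06 and 0.06 m and z of salt_shaker_center in the frame of green_tray between 0.042 and 0.058 m)) and x of timer_center in the frame of blue_tray between -0.055 and 0.055 m and y of timer_center in the frame of blue_tray between -0.06 and 0.06 m and z of timer_center in the frame of blue_tray between 0.024 and 0.04 m and angle between each of spice_jar_center, salt_shaker_center, timer_center's own z axis and vertical below 0.2 rad and linear speed of each of lemon, garlic, spice_jar, salt_shaker, timer below 0.02 m/s); the robot touches nothing.
It fails at once if the coffee cup is shifted more than 25 mm or tipped more than 0.3 rad (distance of cup_center from where it was at the start of the episode above 0.025 m or angle between cup_center's own z axis and vertical above 0.3 rad).
It also fails if it takes over 144 s, if anything falls off the work surface, if the arm or the gripper's body presses on something with over 40 N, if the wrist force passes 120 N, or if a joint passes its speed limit or range.

## Working session

There is one attempt and no reset: what is moved stays moved. The work goes in short steps, Python scripts to look and compute and a shell command to move; the robot and the scene stay as the last step left them, time stands still between calls to the robot, and variables do not carry over. Pictures are saved under pics/ and viewed, at most 14 in all, crops included, and the job is handed in when it is done.

```bash
ls; mkdir -p pics; python3 - <<'E'
from plant import arm, eyes
import cv2
for n in ("scene","top"):
    im=eyes.capture(n); cv2.imwrite(f"pics/{n}0.png",im[:,:,::-1])
    p=eyes.camera_params(n); print(n,p)
print(arm.read_state())
E
```

```text
pics
scene {'mtx': array([[494.27381901,   0.        , 289.39469775],
       [  0.        , 494.27381901, 209.74471607],
       [  0.        ,   0.        ,   1.        ]]), 'k1': -0.1664535206958556, 'R': array([[-0.60551733, -0.79575549,  0.01104357],
       [-0.43122119,  0.31640455, -0.8449476 ],
       [ 0.66887746, -0.51639264, -0.53473507]]), 't': array([0.27182147, 0.26943105, 1.1473993 ])}
top {'mtx': array([[434.70837852,   0.        , 281.10322655],
       [  0.        , 434.70837852, 207.998273  ],
       [  0.        ,   0.        ,   1.        ]]), 'k1': 0.04358585445141765, 'R': array([[ 5.11977505e-02, -9.98688342e-01,  6.20511660e-04],
       [-8.86075199e-01, -4.57112454e-02, -4.61282151e-01],
       [ 4.60705471e-01,  2.30667885e-02, -8.87253285e-01]]), 't': array([0.00596349, 0.42314736, 1.29649462])}
{'time': 0.1, 'joint_positions': array([ 9.90990743e-01,  2.76509402e-01,  1.50598449e+00, -2.84205974e-05,
        1.36068026e+00, -1.21016488e-01]), 'joint_vel': array([ 0.00094822, -0.00068624, -0.00121419, -0.00039968,  0.00043816,
       -0.00224638]), 'effort': array([ 5.37807518e-04, -4.05456662e+01, -2.37780350e+01,  7.01364409e-02,
        2.98845477e-02, -4.52818165e-05]), 'tcp_pos': array([0.25439556, 0.51510963, 0.20471276]), 'orientation': array([ 2.27385005e-01,  9.73804618e-01, -7.47463650e-04, -2.58399302e-04]), 'wrist_force': array([-0.43082046, -0.47081148, -0.40569555]), 'ft_torque': array([ 0.005932  ,  0.03309803, -0.02999953]), 'gripper_force': 0.0, 'opening': 0.09411919745354735}
```

View pics/scene0.png

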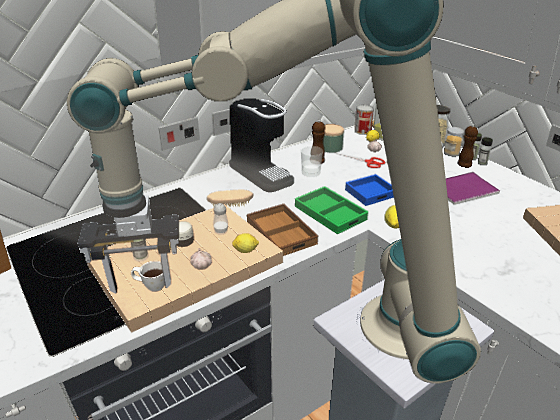

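View pics/top0.png

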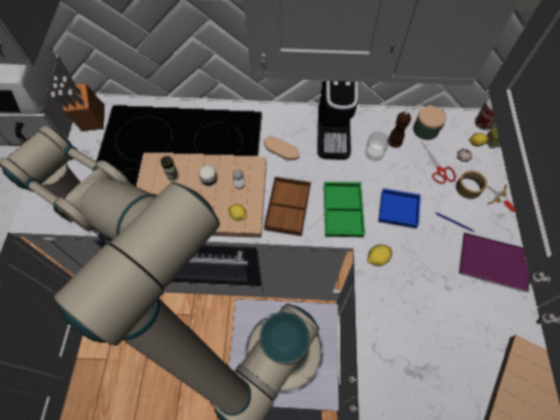

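Lemon candidates: board lemon at top(237,212)/scene(245,242), a loose lemon on the worktop at top(380,255)/scene(395,216), a far one at top(480,138). The board lemon is described as the target and looks the smaller. I'll check this in a close crop, and size both.

```bash
cat > h.py <<'E'
import numpy as np, cv2
from plant import arm, eyes
def ray(p,uv):
    uv=np.asarray(uv,float).reshape(-1,2)
    K=p["mtx"]; D=np.array([p["k1"],0,0,0,0.])
    n=cv2.undistortPoints(uv[:,None],K,D).reshape(-1,2)
    d=np.c_[n,np.ones(len(n))]@p["R"]
    return -p["R"].T@p["t"], d
def onplane(p,uv,z):
    c,d=ray(p,uv); return c+d*((z-c[2])/d[:,2])[:,None]
def proj(p,X):
    X=np.asarray(X,float).reshape(-1,3)
    return cv2.projectPoints(X,cv2.Rodrigues(p["R"])[0],p["t"],p["mtx"],np.array([p["k1"],0,0,0,0.]))[0].reshape(-1,2)
def blobs(im,lo,hi,amin=60):
    hsv=cv2.cvtColor(im,cv2.COLOR_RGB2HSV); m=cv2.inRange(hsv,lo,hi)
    m=cv2.morphologyEx(m,cv2.MORPH_CLOSE,np.ones((3,3)))
    return [c for c in cv2.findContours(m,cv2.RETR_EXTERNAL,cv2.CHAIN_APPROX_NONE)[0] if cv2.contourArea(c)>amin]
E
python3 - <<'E'
from h import *
s=eyes.capture("scene");t=eyes.capture("top");pw=eyes.camera_params("wrist");w=eyes.capture("wrist")
pt=eyes.camera_params("top");ps=eyes.camera_params("scene")
cv2.imwrite("pics/w0.png",w[:,:,::-1])
print("wristcam",-pw["R"].T@pw["t"],pw["R"],pw["mtx"][0,0])
for c in blobs(t,(22,120,100),(34,255,255)):
    (x,y),_=cv2.minEnclosingCircle(c); r=cv2.minAreaRect(c); 
    z=.071 if x<300 else .03
    print("lemon",x,y,r[1],onplane(pt,(x,y),z), np.array(r[1])*np.linalg.norm(onplane(pt,(x,y),z)+pt["R"].T@pt["t"])/435)
for n,lo,hi in(("g",(55,120,60),(80,255,255)),("b",(105,130,60),(122,255,255)),("w",(3,100,40),(16,230,150))):
    for c in blobs(t,lo,hi,500):
        r=cv2.minAreaRect(c);P=onplane(pt,cv2.boxPoints(r),.03);print(n,r[0],r[1],P.round(3)[:,:2].tolist())
cr=lambda im,x,y,k:cv2.resize(im[y:y+150,x:x+200],(400,300),interpolation=cv2.INTER_CUBIC)
cv2.imwrite("pics/c1.png",np.vstack([np.hstack([cr(s,70,170,2),cr(t,110,120,2)]),np.hstack([cr(t,250,150,2),cr(s,230,140,2)])])[:,:,::-1])
E
```

```text
wristcam [0.18545577 0.55101563 0.38432822] [[ 4.42996336e-01  8.96523227e-01 -5.91519375e-04]
 [ 8.64123732e-01 -4.26810912e-01  2.66688249e-01]
 [ 2.38839743e-01 -1.18653063e-01 -9.63782666e-01]] 303.4887569556042
lemon 378.5 254.5 (19.0, 22.0) [[ 0.30786527 -0.29258385  0.03      ]] [0.06321952 0.07320155]
lemon 237.5 212.0 (14.0, 16.0) [[0.41692902 0.1709019  0.071     ]] [0.04624024 0.05284599]
lemon 478.5 138.5 (16.24988555908203, 10.429031372070312) [[ 0.78583467 -0.68138083  0.03      ]] [0.06688355 0.04292526]
g (344.0, 209.0) (52.0, 38.0) [[0.567, -0.119], [0.574, -0.252], [0.374, -0.245], [0.368, -0.12]]
b (399.7637023925781, 207.86509704589844) (40.19026565551758, 32.5471076965332) [[0.429, -0.295], [0.555, -0.319], [0.536, -0.454], [0.412, -0.425]]
w (286.8651123046875, 205.65045166015625) (36.45283508300781, 52.130558013916016) [[0.382, 0.081], [0.583, 0.063], [0.564, -0.064], [0.365, -0.039]]
w (84.57079315185547, 108.93804931640625) (48.82341384887695, 33.86595153808594) [[0.876, 0.918], [0.994, 0.851], [0.82, 0.685], [0.712, 0.755]]
```

View pics/c1.png

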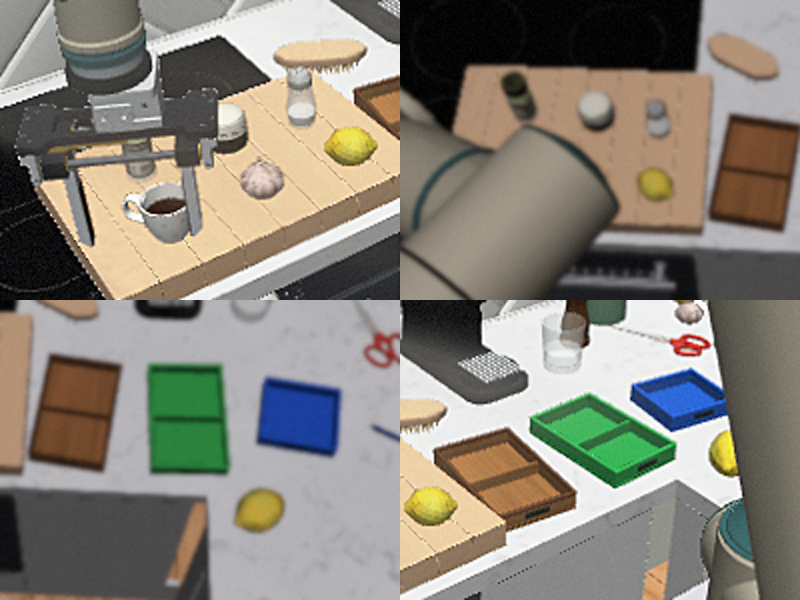

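View pics/w0.png

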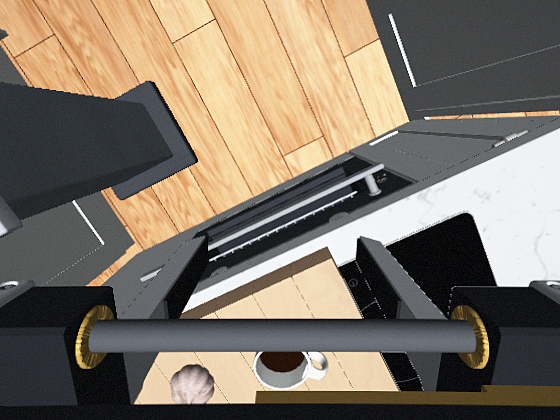

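Crop confirms: the board lemon (scene 245,242) is smaller (~50 mm against 73 mm for the worktop lemon). Now I clear the arm out of the view, turning the fingers to close along world y on the way.

```bash
python3 -m crank '[[0.8,-3.7,0.8,2.2,100],[0.8,-3.7,0.8,2.2,100],[0.8,-3.7,0.8,2.2,100],[0.8,-3.7,0.8,2.2,100],[0.8,-3.7,0.8,2.2,100],[0.8,-3.7,0.8,2.2,100],[0.8,-3.7,0.8,2.2,100],[0.8,-3.7,0.8,2.2,100],[0.8,-3.7,0.8,2.2,100],[0.8,-3.7,0.8,2.2,100],[0.8,-3.7,0.8,2.2,100],[0.8,-3.7,0.8,2.1,100]]'
python3 -m crank '[[0,-3.7,0,0,100],[0,-3.7,0,0,100],[0,-3.7,0,0,100],[0,0,0,0,100]]'
python3 - <<'E'
from h import *
t=eyes.capture("top");s=eyes.capture("scene")
st=arm.read_state();print(st["time"],st["tcp_pos"],st["orientation"])
cv2.imwrite("pics/t2raw.png",t[:,:,::-1]);cv2.imwrite("pics/s2raw.png",s[:,:,::-1])
a=cv2.resize(t[130:250,120:280],(800,600),interpolation=cv2.INTER_CUBIC);cv2.imwrite("pics/t2.png",a[:,:,::-1])
a=cv2.resize(s[180:336,80:288],(800,600),interpolation=cv2.INTER_CUBIC);cv2.imwrite("pics/s2.png",a[:,:,::-1])
E
```

```text
time: 1.25
tcp_pos: [0.3504, 0.0699, 0.3021]
orientation: [-0.001, 1.0, 0.0, 0.001]
wrist_force: [1.2, -0.4, -0.5]
opening: 0.0939
gripper_force: 0.0
time: 1.58
tcp_pos: [0.3507, -0.0458, 0.3015]
orientation: [0.005, 1.0, -0.002, -0.0]
wrist_force: [0.2, 0.1, 0.6]
opening: 0.0943
gripper_force: 0.0
1.6833 [ 0.35047843 -0.04047913  0.30138903] [ 2.26404390e-03  9.99997335e-01  4.33251578e-04 -1.29802769e-04]
```

View pics/t2.png

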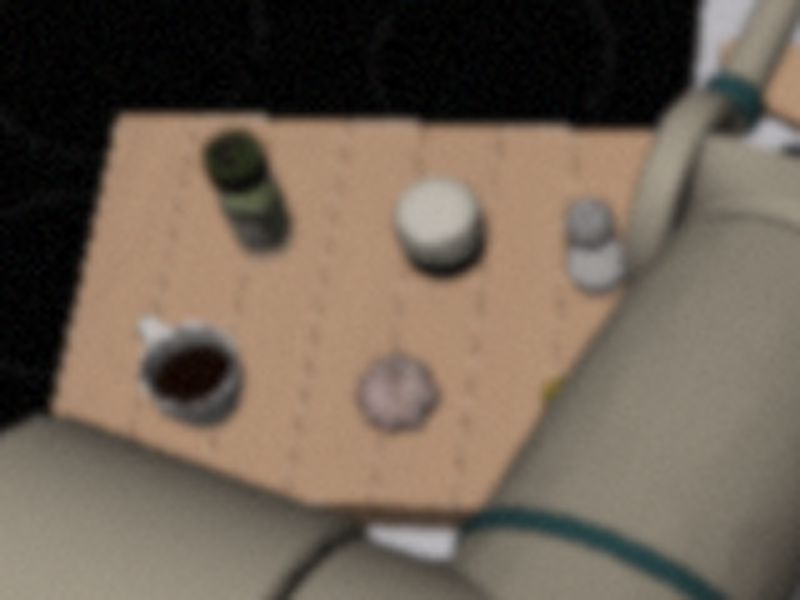

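View pics/s2.png

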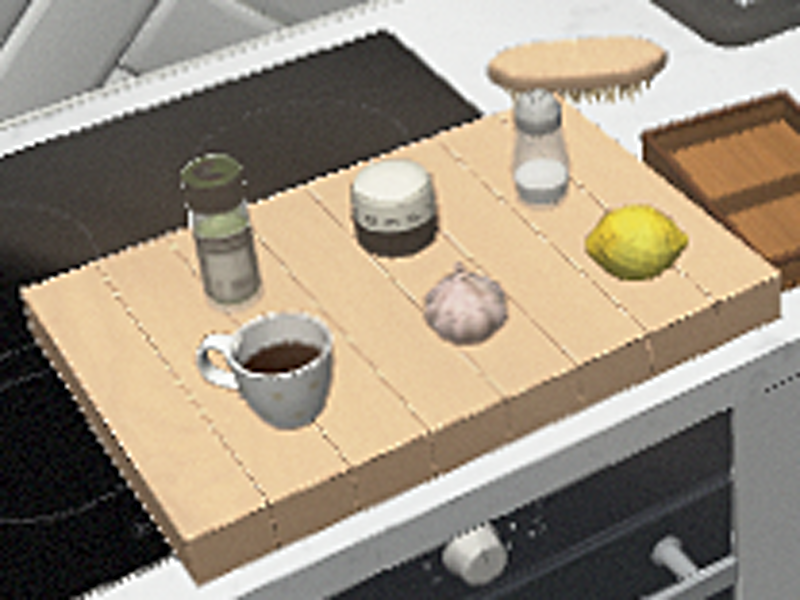

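Top crop: jar (247,190), timer (440,226), shaker (592,245), garlic (398,392), cup (198,373). Scene crop: jar (220,230), timer (394,208), shaker (541,147), garlic (466,305), lemon (637,242), cup (285,370). I triangulate these across the two views.

```bash
python3 - <<'E'
from h import *
pt=eyes.camera_params("top");ps=eyes.camera_params("scene")
T=lambda u,v:(120+u/5-.4,130+v/5-.4); S=lambda u,v:(80+u/3.846-.4,180+v/3.846-.4)
O=dict(timer=(T(440,226),S(394,208),.072),jar=(T(247,190),S(220,230),.0975),shaker=(T(592,245),S(541,147),.09),garlic=(T(398,392),S(466,303),.073),lemon=((237.5,212),S(637,242),.071),cup=(T(198,373),S(285,370),.073))
for k,(a,b,z) in O.items():
    c1,d1=ray(pt,a);c2,d2=ray(ps,b);d1=d1[0];d2=d2[0]
    l=np.linalg.lstsq(np.c_[d1,-d2],c2-c1,rcond=None)[0]
    A=c1+l[0]*d1;B=c2+l[1]*d2
    print(k,"tri",((A+B)/2).round(4),"gap",(A-B).round(3),"top",onplane(pt,a,z)[0,:2].round(4),"scene",onplane(ps,b,z)[0,:2].round(4))
pw=eyes.camera_params("wrist");w=eyes.capture("wrist");cv2.imwrite("pics/w2.png",w[:,:,::-1])
np.save("pw2.npy",pw,allow_pickle=True)
E
```

```text
timer tri [0.5566 0.2877 0.0659] gap [0.001 0.001 0.001] top [0.5539 0.287 ] scene [0.5471 0.2909]
jar tri [0.5583 0.414  0.0988] gap [0.001 0.001 0.001] top [0.5598 0.415 ] scene [0.5591 0.4132]
shaker tri [0.5338 0.1786 0.0874] gap [0.001 0.001 0.001] top [0.5333 0.1789] scene [0.529  0.1802]
garlic tri [0.4272 0.2993 0.0671] gap [-0. -0. -0.] top [0.4242 0.2979] scene [0.4204 0.3026]
lemon tri [0.4185 0.1712 0.0672] gap [0.001 0.    0.   ] top [0.4169 0.1709] scene [0.4135 0.1738]
cup tri [0.4295 0.4296 0.0731] gap [0.003 0.002 0.002] top [0.4315 0.4312] scene [0.427  0.4288]
```

View pics/w2.png

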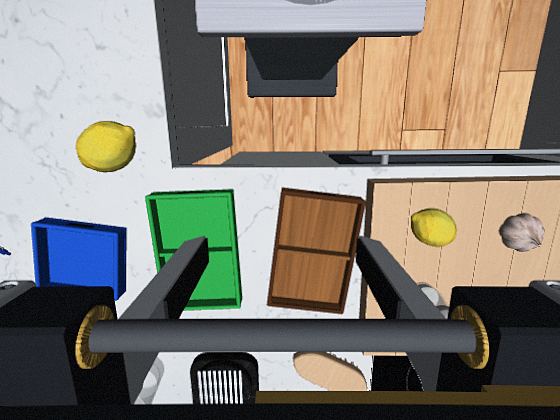

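Wrist view: green tray rim (149,193),(234,189),(241,307), wooden (283,188),(362,199),(346,313),(268,303), blue near edge (34,219)–(126,226), lemon (434,227), garlic (522,231). I turn these into positions and tray yaws.

```bash
python3 - <<'E'
from h import *
p=np.load("pw2.npy",allow_pickle=True).item();w=cv2.imread("pics/w2.png")[:,:,::-1].copy()
def q(n,uv,z):
    P=onplane(p,uv,z);print(n,P[:,:2].round(3).tolist(),"mean",P.mean(0)[:2].round(4));return P
yaw=lambda a,b:round(float(np.degrees(np.arctan2((b-a)[1],(b-a)[0]))),1)
g=q("green",[(149,193),(234,189),(241,307),(156,311)],.031);print(yaw(g[1],g[2]),yaw(g[0],g[3]),yaw(g[0],g[1])+90)
g=q("wood",[(283,188),(362,199),(346,313),(268,303)],.031);print(yaw(g[1],g[2]),yaw(g[0],g[3]),yaw(g[0],g[1])+90)
q("gdiv",[(160,249),(234,249)],.031);q("wdiv",[(276,246),(354,256)],.031)
b=q("blue",[(34,219),(126,226)],.031);print(yaw(b[0],b[1]))
for n,lo,hi in (("green",(55,120,60),(80,255,255)),("blue",(105,130,40),(122,255,255)),("lemon",(20,120,80),(34,255,255))):
    for c in blobs(w,lo,hi,500):
        r=cv2.minAreaRect(c);e=cv2.fitEllipse(c);print(n,cv2.boundingRect(c),r,e)
        if n=="lemon" and e[0][0]>300:
            q("lem",[e[0]],.068);q("lemminrect",[r[0]],.068)
            a=np.radians(e[2]+90);d=20*np.array([np.cos(a),np.sin(a)]);l=onplane(p,[np.array(e[0])-d,np.array(e[0])+d],.068);print("lemon long axis yaw",yaw(l[0],l[1]))
q("garlic",[(522,232)],.073)
pt=eyes.camera_params("top")
P=onplane(pt,[(379.5,222),(420.,226.5),(420,192.5),(383,188)],.031);print(P.round(3)[:,:2].tolist(),P.mean(0))
E
```

```text
green [[0.375, -0.24], [0.369, -0.111], [0.573, -0.109], [0.579, -0.252]] mean [ 0.474  -0.1781]
0.7 -3.5 182.5
wood [[0.368, -0.037], [0.386, 0.083], [0.585, 0.069], [0.565, -0.063]] mean [0.4761 0.0129]
-4.1 -7.5 171.6
gdiv [[0.466, -0.233], [0.467, -0.116]] mean [ 0.4667 -0.1746]
wdiv [[0.462, -0.049], [0.48, 0.077]] mean [0.4713 0.0139]
blue [[0.415, -0.419], [0.427, -0.282]] mean [ 0.4212 -0.3505]
84.9
green (145, 189, 97, 121) ((193.5345001220703, 249.91380310058594), (121.66163635253906, 87.94517517089844), 85.2363510131836) ((197.2187042236328, 242.5297088623047), (88.19755554199219, 136.0740203857422), 162.49490356445312)
blue (31, 218, 95, 83) ((77.7781753540039, 258.2376403808594), (101.72761535644531, 73.42537689208984), 7.275004863739014) ((79.39848327636719, 255.49131774902344), (76.2975082397461, 111.09959411621094), 101.91841125488281)
lemon (411, 209, 46, 38) ((433.5, 227.5), (37.0, 45.0), 90.0) ((433.8678283691406, 227.21121215820312), (35.79318618774414, 45.253665924072266), 111.05878448486328)
lem [[0.419, 0.178]] mean [0.4188 0.1784]
lemminrect [[0.419, 0.178]] mean [0.4192 0.178 ]
lemon long axis yaw -111.5
lemon (76, 121, 58, 51) ((104.02162170410156, 145.42971801757812), (54.847015380859375, 51.832637786865234), 17.102725982666016) ((105.02901458740234, 145.50579833984375), (48.81368637084961, 58.51893615722656), 70.23133850097656)
garlic [[0.425, 0.3]] mean [0.4246 0.2997]
[[0.424, -0.302], [0.414, -0.435], [0.545, -0.447], [0.557, -0.321]] [ 0.48504014 -0.37606278  0.031     ]
```

Plan: lemon grasp at (0.418, 0.176), long axis yaw ≈68°, so turn +68.5°. Lemon goes in the near wooden bay and garlic in the far one.

```bash
python3 -m crank '[[0.67,2.16,-1.6,6.85,100],[0.67,2.16,-1.6,6.85,100],[0.67,2.16,-1.6,6.85,100],[0.67,2.16,-1.6,6.85,100],[0.67,2.16,-1.6,6.85,100],[0.67,2.16,-1.6,6.85,100],[0.67,2.16,-1.6,6.85,100],[0.67,2.16,-1.6,6.85,100],[0.67,2.16,-1.6,6.85,100],[0.67,2.16,-1.6,6.85,100],[0,0,0,0,100],[0,0,0,0,100]]'
python3 - <<'E'
from h import *
p=eyes.camera_params("wrist");st=arm.read_state();w=eyes.capture("wrist")
print(st["tcp_pos"].round(4),proj(p,st["tcp_pos"]).round(0))
for c in blobs(w,(20,120,80),(34,255,255),500):
    e=cv2.fitEllipse(c);r=cv2.boundingRect(c);a=np.radians(e[2]+90);d=20*np.array([np.cos(a),np.sin(a)]);l=onplane(p,[np.array(e[0])-d,e[0],np.array(e[0])+d],.069);v=l[2]-l[0]
    print(r,l[1].round(4),np.degrees(np.arctan2(v[1],v[0])),e[1])
E
```

```text
time: 2.73
tcp_pos: [0.416, 0.1788, 0.1407]
orientation: [-0.565, 0.825, 0.001, -0.001]
wrist_force: [0.4, 0.2, 0.0]
opening: 0.0943
gripper_force: 0.0
[0.416  0.1788 0.1407] [[282. 247.]]
(249, 171, 61, 80) [0.4172 0.1754 0.069 ] 60.44620059281682 (59.08689880371094, 74.86186218261719)
```

```bash
python3 -m crank '[[0.1,-0.3,-3,-4,100],[0,0,-3,0,100],[0,0,-2.8,0,100],[0,0,0,0,100],[0,0,0,0,40],[0,0,0,0,30],[0,0,0,0,30],[0,0,0,0,30],[0,0,0,0,30]]' 12
python3 -m crank '[[0,0,3,0,30],[0,0,3,0,30],[0,0,2,0,30],[0,0,0,0,30]]'
```

```text
time: 3.53
tcp_pos: [0.4197, 0.1738, 0.0548]
orientation: [-0.534, 0.846, -0.0, 0.001]
wrist_force: [-0.1, 0.5, -0.0]
opening: 0.0641
gripper_force: 0.0
time: 3.87
tcp_pos: [0.4221, 0.1744, 0.1381]
orientation: [-0.534, 0.846, -0.002, 0.005]
wrist_force: [-0.0, -0.9, 0.6]
opening: 0.0374
gripper_force: 0.0
```

The fingers close slower than I allowed (~75 mm/s), so the lift left early. I re-measure the lemon.

```bash
python3 -m crank '[[0,0,0,0,100],[0,0,0,0,100],[0,0,0,0,100],[0,0,0,0,100],[0,0,0,0,100],[0,0,0,0,100],[0,0,0,0,100],[0,0,0,0,100],[0,0,0,0,100]]'; python3 - <<'E'
from h import *
p=eyes.camera_params("wrist");st=arm.read_state();w=eyes.capture("wrist")
print(st["tcp_pos"].round(4))
for c in blobs(w,(20,120,80),(34,255,255),500):
    e=cv2.fitEllipse(c);r=cv2.boundingRect(c);a=np.radians(e[2]+90);d=20*np.array([np.cos(a),np.sin(a)]);l=onplane(p,[np.array(e[0])-d,e[0],np.array(e[0])+d],.069);v=l[2]-l[0]
    print(r,l[1].round(4),np.degrees(np.arctan2(v[1],v[0])),e[1])
cv2.imwrite("pics/w3.png",w[:,:,::-1])
E
```

```text
time: 4.62
tcp_pos: [0.4186, 0.1736, 0.1334]
orientation: [-0.534, 0.846, 0.0, -0.0]
wrist_force: [0.1, 0.0, -0.1]
opening: 0.0927
gripper_force: 0.0
[0.4186 0.1736 0.1334]
(254, 177, 62, 82) [0.4172 0.1755 0.069 ] 60.46233134081264 (60.499210357666016, 76.35347747802734)
```

View pics/w3.png

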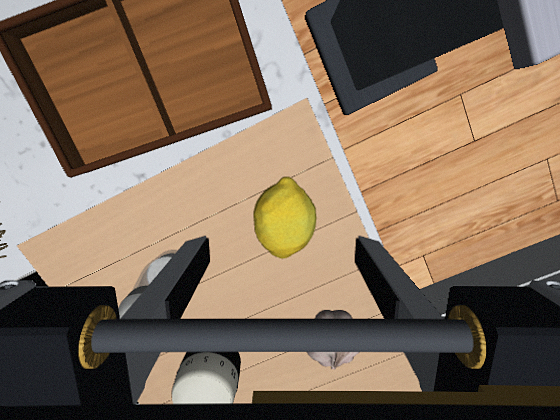

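The lemon sits undisturbed between the open fingers at (284,218). Second grasp with longer closing.

```bash
python3 -m crank '[[-0.1,0.2,-3,-2,100],[0,0,-3,0,90],[0,0,-2.1,0,80],[0,0,0,0,30],[0,0,0,0,30],[0,0,0,0,30],[0,0,0,0,30],[0,0,0,0,30],[0,0,0,0,30],[0,0,0,0,30],[0,0,0,0,30],[0,0,0,0,30]]' 15
```

```text
time: 5.67
tcp_pos: [0.4187, 0.176, 0.0538]
orientation: [-0.519, 0.855, -0.0, 0.001]
wrist_force: [0.3, 0.5, 5.8]
opening: 0.0507
gripper_force: 15.0
```

```bash
python3 -m crank '[[0,0,3,0,30],[0,0,3,0,30],[0.06,-1.6,2,-6.85,30],[0.06,-1.6,0,-6.85,30],[0.06,-1.6,0,-6.85,30],[0.06,-1.6,0,-6.85,30],[0.06,-1.6,0,-6.85,30],[0.06,-1.6,0,-6.85,30],[0.06,-1.6,0,-6.85,30],[0.06,-1.6,0,-6.85,30],[0.06,-1.6,0,-6.85,30],[0.06,-1.6,0,-6.85,30]]'
python3 -m crank '[[0,0,-2.5,0,30],[0,0,-2.5,0,30],[0,0,0,0,30],[0,0,0,0,30]]'
python3 - <<'E'
from h import *
p=eyes.camera_params("wrist");w=eyes.capture("wrist")
print(arm.read_state()["tcp_pos"])
cv2.imwrite("pics/w4.png",w[:,:,::-1]);np.save("pw4.npy",p,allow_pickle=True)
E
```

```text
time: 6.67
tcp_pos: [0.4235, 0.0147, 0.1327]
orientation: [0.055, 0.998, -0.0, 0.0]
wrist_force: [-0.2, 0.7, -0.4]
opening: 0.0503
gripper_force: 15.0
time: 7.0
tcp_pos: [0.4226, 0.0156, 0.082]
orientation: [0.052, 0.999, 0.0, -0.001]
wrist_force: [0.1, -0.2, -0.5]
opening: 0.0505
gripper_force: 15.0
[0.42384739 0.01555351 0.08301195]
```

View pics/w4.png

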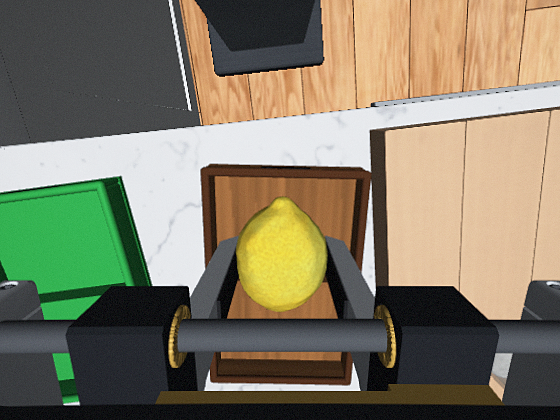

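The lemon (281,253) hangs over the near bay, and the gripper lines up with the tray. The front rim runs (203,167)–(369,170). I refine the tray pose from it and then lower.

```bash
python3 - <<'E'
from h import *
p=np.load("pw4.npy",allow_pickle=True).item()
P=onplane(p,[(203,167),(369,170),(211,382),(352,382)],.031);print(P.round(4))
d=P[1]-P[0];a=np.arctan2(-d[0],d[1]);print("yaw",np.degrees(a))
x=np.array([np.cos(a),np.sin(a),0]);f=(P[0]+P[1])/2;print("near",f+.051*x,"far",f+.149*x)
E
```

```text
[[ 0.3716 -0.0379  0.031 ]
 [ 0.3871  0.0874  0.031 ]
 [ 0.5697 -0.0646  0.031 ]
 [ 0.5835  0.0655  0.031 ]]
yaw -7.048967662168379
near [0.42998735 0.01847539 0.031     ] far [0.52724663 0.00644907 0.031     ]
```

```bash
python3 -m crank '[[0.5,0.2,-2,0,30],[0,0,-2.5,0,30],[0,0,-1.6,0,30],[0,0,-0.6,0,30],[0,0,0,0,30],[0,0,0,0,75],[0,0,0,0,75],[0,0,0,0,75],[0,0,0,0,75],[0,0,0,0,75],[0,0,0,0,75],[0,0,0,0,75]]'
```

```text
time: 8.05
tcp_pos: [0.4288, 0.0175, 0.0157]
orientation: [0.052, 0.999, 0.0, 0.0]
wrist_force: [-0.4, -0.5, -0.2]
opening: 0.0703
gripper_force: 0.0
```

```bash
python3 -m crank '[[0,0,3.5,0,75],[0,0,4,0,80],[0,1.8,4,0,85],[0,3.5,1.5,0,85],[0,3.5,0,0,85],[-0.1,3.5,0,0,85],[-0.1,3.5,0,0,85],[-0.1,3.5,0,0,85],[0,3.5,0,0,85],[0,3.5,0,0,85],[0,1.8,0,0,85],[0,0,0,0,85]]'
python3 -m crank '[[0,0,0,0,85],[0,0,0,0,85]]'
python3 - <<'E'
from h import *
p=eyes.camera_params("wrist");st=arm.read_state();w=eyes.capture("wrist")
print(st["tcp_pos"].round(4),proj(p,[.4255,.299,.073]))
cv2.imwrite("pics/w5.png",w[:,:,::-1]);np.save("pw5.npy",p,allow_pickle=True)
E
```

```text
time: 9.05
tcp_pos: [0.4257, 0.3013, 0.1433]
orientation: [0.05, 0.999, 0.001, 0.0]
wrist_force: [-0.0, -0.6, 0.5]
opening: 0.0798
gripper_force: 0.0
time: 9.22
tcp_pos: [0.4252, 0.2966, 0.1432]
orientation: [0.052, 0.999, -0.001, -0.0]
wrist_force: [0.1, -0.6, -0.4]
opening: 0.0798
gripper_force: 0.0
[0.4252 0.2966 0.1432] [[283.14781928 216.17016237]]
```

View pics/w5.png

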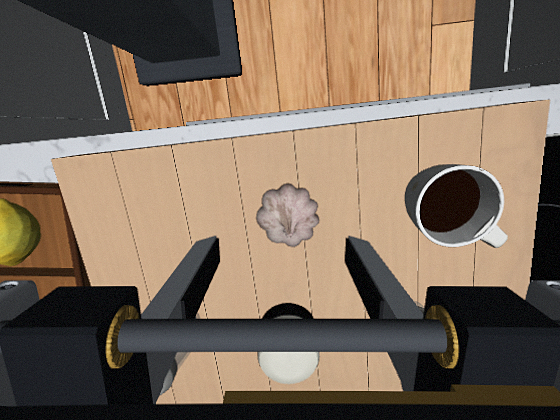

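Garlic sits at (288,215), about 6 mm to +y of the tool, with the cup clear at (460,207). Descend and grip gently.

```bash
python3 -m crank '[[0,0.6,-3,0,85],[0,0,-3,0,85],[0,0,-2.9,0,85],[0,0,0,0,30],[0,0,0,0,30],[0,0,0,0,30],[0,0,0,0,30],[0,0,0,0,30],[0,0,0,0,30],[0,0,0,0,30]]' 8
python3 -m crank '[[0,0,3,0,30],[0,0,3,0,30],[0,0,3,0,30],[0.8,-3.5,0,0,30],[0.8,-3.5,0,0,30],[0.8,-3.5,0,0,30],[0.8,-3.5,0,0,30],[0.8,-3.5,0,0,30],[0.8,-3.5,0,0,30],[0.8,-3.5,0,0,30],[0.8,-3.5,0,0,30],[0,0,0,0,30]]'
```

```text
time: 10.1
tcp_pos: [0.4272, 0.304, 0.0563]
orientation: [0.052, 0.999, 0.001, 0.002]
wrist_force: [0.5, -1.8, 6.5]
opening: 0.0548
gripper_force: 8.0
time: 11.1
tcp_pos: [0.4916, 0.0181, 0.1449]
orientation: [0.055, 0.999, -0.002, 0.001]
wrist_force: [0.0, -0.3, 0.2]
opening: 0.0549
gripper_force: 8.0
```

```bash
python3 -m crank '[[1.8,-0.7,-2,0,30],[1.8,-0.7,-2,0,30],[0,0,-3,0,30],[0,0,-1,0,30],[0,0,0,0,30],[0,0,0,0,30]]'

```

```text
time: 11.6
tcp_pos: [0.5249, 0.0104, 0.0645]
orientation: [0.052, 0.999, 0.0, -0.001]
wrist_force: [-0.0, 0.0, 0.3]
opening: 0.0546
gripper_force: 8.0
```

```bash
python3 -m crank '[[0.2,-0.3,-2,0,30],[0,0,-2.1,0,30],[0,0,-0.8,0,30],[0,0,0,0,30],[0,0,0,0,75],[0,0,0,0,75],[0,0,0,0,75],[0,0,0,0,75],[0,0,0,0,75],[0,0,0,0,75],[0,0,0,0,75]]'
python3 -m crank '[[0,0,3.5,0,75],[0,0,4,0,75],[0,0,4,0,75],[0,2.8,3.0,0.6,75],[0,2.8,0,0.6,75],[0,2.8,0,0.6,75],[0,2.8,0,0.6,75],[0,2.8,0,0.6,75],[0,2.8,0,0.6,75],[0,0,0,0.6,75],[0,0,0,0.6,75],[0,0,0,0.6,75]]'
python3 - <<'E'
from h import *
p=eyes.camera_params("wrist");st=arm.read_state();w=eyes.capture("wrist")
print(st["tcp_pos"].round(4),proj(p,[[.532,.1795,.135],[.532,.1795,.045]]))
cv2.imwrite("pics/w6.png",w[:,:,::-1]);np.save("pw6.npy",p,allow_pickle=True)
E
```

```text
time: 12.52
tcp_pos: [0.5278, 0.0066, 0.0157]
orientation: [0.052, 0.999, 0.0, 0.0]
wrist_force: [-0.2, -0.3, -0.8]
opening: 0.0703
gripper_force: 0.0
time: 13.52
tcp_pos: [0.5274, 0.1742, 0.1603]
orientation: [0.004, 1.0, -0.0, -0.0]
wrist_force: [-0.6, 1.2, -0.0]
opening: 0.0706
gripper_force: 0.0
[0.5274 0.1742 0.1603] [[287.55393058 240.35200691]
 [285.95924126 207.06374252]]
```

View pics/w6.png

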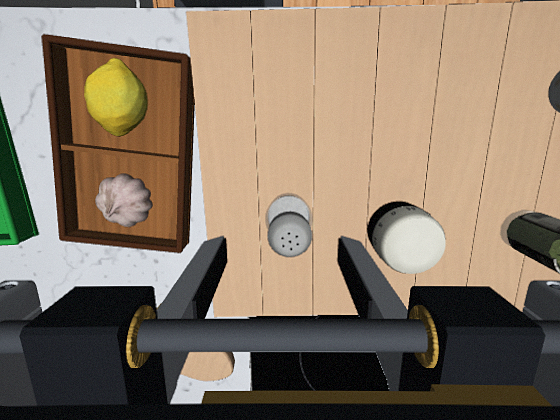

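Lemon (115,97) and garlic (124,200) sit in their bays; the shaker dome is at (290,235) between the fingers. Grip it.

```bash
python3 -m crank '[[0.2,0.7,-2.5,0,75],[0,0,-2.5,0,75],[0,0,-2.5,0,75],[0,0,-2.2,0,75],[0,0,0,0,30],[0,0,0,0,30],[0,0,0,0,30],[0,0,0,0,30],[0,0,0,0,30],[0,0,0,0,30],[0,0,0,0,30]]' 12
python3 -m crank '[[0,0,3,0,30],[0,0,3,0,30],[0,0,3,0,30],[-1.0,-3,0,0,30],[-1.0,-3.5,0,0,30],[-1.0,-3.5,0,0,30],[-1,-3.5,0,0,30],[-1,-3.5,0,0,30],[0,-3.5,0,0,30],[0,-3.5,0,0,30],[0,-3.5,0,0,30],[0,-3.5,0,0,30]]'

```

```text
time: 14.48
tcp_pos: [0.531, 0.1816, 0.0651]
orientation: [0.005, 1.0, 0.0, 0.002]
wrist_force: [-0.1, -1.5, 6.1]
opening: 0.0421
gripper_force: 12.0
time: 15.48
tcp_pos: [0.4791, -0.1296, 0.1536]
orientation: [0.005, 1.0, 0.0, 0.0]
wrist_force: [1.0, 0.3, -1.5]
opening: 0.0421
gripper_force: 12.0
```

```bash
python3 -m crank '[[2,-2.3,0,0,30],[2,-2.3,0,0,30],[0,0,0,0,30],[0,0,0,0,30]]'
python3 - <<'E'
from h import *
p=eyes.camera_params("wrist");st=arm.read_state();w=eyes.capture("wrist");cv2.imwrite("pics/w7.png",w[:,:,::-1])
print(st["tcp_pos"].round(4))
hsv=cv2.cvtColor(w,cv2.COLOR_RGB2HSV);m=cv2.inRange(hsv,(55,120,40),(80,255,255))
c=max(cv2.findContours(m,cv2.RETR_EXTERNAL,cv2.CHAIN_APPROX_NONE)[0],key=cv2.contourArea)
print(cv2.boundingRect(c))
P=onplane(p,c.reshape(-1,2)[:, :],.031)[:,:2];uv=c.reshape(-1,2)
x0,y0,ww,hh=cv2.boundingRect(c)
def fit(sel,z=.031):
    q=P[sel].astype(np.float32);v=cv2.fitLine(q,cv2.DIST_HUBER,0,.001,.01).ravel();return v,sel.sum()
top=(uv[:,1]<y0+12)&(uv[:,0]>x0+25)&(uv[:,0]<x0+ww-25)
sideL=(uv[:,0]<x0+25)&(uv[:,1]>y0+20)&(uv[:,1]<230)
sideR=(uv[:,0]>x0+ww-25)&(uv[:,1]>y0+20)&(uv[:,1]<230)
for n,s in (("front",top),("L",sideL),("R",sideR)):
    v,k=fit(s);print(n,k,"pt",v[2:].round(4),"dir",np.degrees(np.arctan2(v[1],v[0])).round(1))
E
```

```text
time: 15.82
tcp_pos: [0.52, -0.1751, 0.153]
orientation: [0.006, 1.0, 0.0, -0.0]
wrist_force: [-0.0, 1.1, -1.6]
opening: 0.0418
gripper_force: 12.0
[ 0.52   -0.1751  0.153 ]
(198, 43, 145, 211)
front 94 pt [ 0.3776 -0.1853] dir -88.1
L 166 pt [ 0.4662 -0.2442] dir 2.1
R 166 pt [ 0.4748 -0.1147] dir 2.0
```

View pics/w7.png

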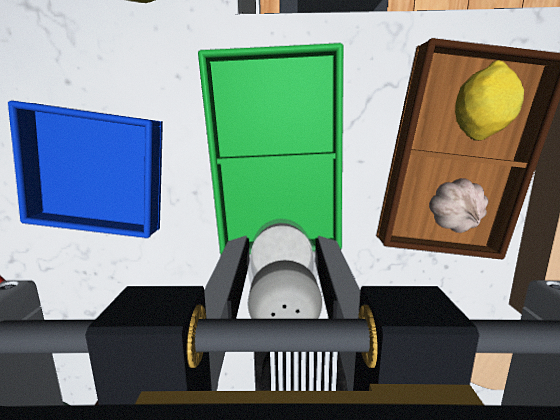

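Green tray: centre about (0.4775,-0.179), yaw +2°. Far bay (0.5265,-0.178), near bay (0.4285,-0.181). Blue rim corners are (10,101),(152,120),(149,237),(22,222).

```bash
python3 -m crank '[[0.65,-0.25,-3,2,30],[0,0,-4,0,30],[0,0,-4,0,30],[0,0,-1.3,0,30],[0,0,0,0,30],[0,0,0,0,30]]'
python3 -m crank '[[0,0,-0.4,0,30],[0,0,0,0,30],[0,0,0,0,30]]'
python3 - <<'E'
from h import *
p=eyes.camera_params("wrist")
# picture w7 pose: rebuild from its recorded TCP offset (pure translation since, plus 2 deg turn ignored): use state delta
st=arm.read_state();d=st["tcp_pos"]-np.array([.52,-.1751,.153])
a=np.radians(-2);Rz=np.array([[np.cos(a),-np.sin(a),0],[np.sin(a),np.cos(a),0],[0,0,1]])
c=-p["R"].T@p["t"];tc=st["tcp_pos"];c0=np.array([.52,-.1751,.153])+Rz@(c-tc);R0=p["R"]@Rz.T
p2=dict(p,R=R0,t=-R0@c0)
P=onplane(p2,[(10,101),(152,120),(149,237),(22,222)],.031);print(P.round(3)[:,:2],P.mean(0).round(4))
P=onplane(p2,[(199,51),(342,44)],.031);print(P)
E
```

```text
time: 16.37
tcp_pos: [0.5253, -0.1754, 0.0303]
orientation: [-0.013, 1.0, 0.001, -0.001]
wrist_force: [0.9, 0.6, 0.4]
opening: 0.042
gripper_force: 12.0
time: 16.62
tcp_pos: [0.527, -0.1769, 0.0279]
orientation: [-0.012, 1.0, -0.0, 0.001]
wrist_force: [-0.1, 0.4, -0.6]
opening: 0.0418
gripper_force: 12.0
[[ 0.422 -0.424]
 [ 0.44  -0.296]
 [ 0.558 -0.315]
 [ 0.54  -0.442]] [ 0.4901 -0.3693  0.031 ]
[[ 0.38080439 -0.24675988  0.031     ]
 [ 0.37641054 -0.11887217  0.031     ]]
```

```bash
python3 -m crank '[[0,0,-0.2,0,30],[0,0,-0.2,0,30],[0,0,0,0,30],[0,0,0,0,30]]'
python3 -m crank '[[0,0,0,0,70],[0,0,0,0,70],[0,0,0,0,70],[0,0,0,0,70],[0,0,0,0,70],[0,0,0,0,70]]'
```

```text
time: 16.95
tcp_pos: [0.5275, -0.1774, 0.024]
orientation: [-0.012, 1.0, -0.001, 0.002]
wrist_force: [0.7, 0.5, 6.2]
opening: 0.0417
gripper_force: 12.0
time: 17.45
tcp_pos: [0.5261, -0.1768, 0.0223]
orientation: [-0.012, 1.0, 0.0, -0.0]
wrist_force: [0.6, -0.2, -0.2]
opening: 0.0655
gripper_force: 0.0
```

```bash
python3 -m crank '[[0,0,4,0,70],[0,0,4,0,70],[0,0,4,0,75],[0,2,3.3,0,75],[0,3.9,0.5,0,75],[0,3.9,0,0,75],[0,3.9,0,0,75],[0,3.9,0,0,75],[0,3.9,0,0,75],[0,3.9,0,0,75],[0,3.9,0,0,75],[0,3.9,0,0,75]]'
python3 -m crank '[[0.4,3.9,0,-0.5,75],[0.4,3.9,0,-0.5,75],[0.4,3.9,0,-0.5,75],[0.4,3.9,0,0,75],[0.4,3.9,0,0,75],[0.4,3.9,0,0,75],[0.4,2.5,0,0,75],[0,0,0,0,75],[0,0,0,0,75],[0,0,0,0,75]]'
python3 - <<'E'
from h import *
p=eyes.camera_params("wrist");st=arm.read_state();w=eyes.capture("wrist")
print(st["tcp_pos"].round(4),proj(p,[[.5588,.4143,.15],[.5588,.4143,.045]]))
cv2.imwrite("pics/w8.png",w[:,:,::-1]);np.save("pw8.npy",p,allow_pickle=True)
E
```

```text
time: 18.45
tcp_pos: [0.5257, 0.1571, 0.1805]
orientation: [-0.012, 1.0, 0.0, 0.0]
wrist_force: [0.8, 0.2, 0.7]
opening: 0.0704
gripper_force: 0.0
time: 19.28
tcp_pos: [0.5538, 0.4133, 0.1799]
orientation: [0.001, 1.0, -0.001, -0.001]
wrist_force: [0.4, -0.6, 0.1]
opening: 0.0707
gripper_force: 0.0
[0.5538 0.4133 0.1799] [[281.5047412  238.62474539]
 [281.70056602 202.65640882]]
```

View pics/w8.png

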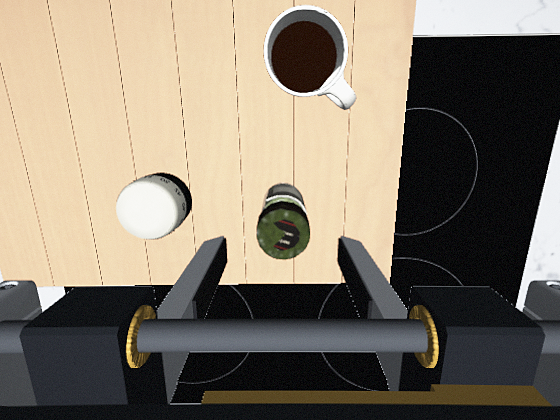

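Jar cap at (284,233) between the fingers; timer top at (152,207), cup clear. Grip the jar.

```bash
python3 -m crank '[[0.1,0.3,-3,0,75],[0,0,-3,0,75],[0,0,-3,0,75],[0,0,-2,0,75],[0,0,0,0,30],[0,0,0,0,30],[0,0,0,0,30],[0,0,0,0,30],[0,0,0,0,30],[0,0,0,0,30],[0,0,0,0,30]]' 15
python3 -m crank '[[0,0,3,0,30],[0,0,3,0,30],[0,0,3,0,30],[-1.0,-1.5,2,0,30],[-1.0,-3.5,0,0,30],[-1.0,-3.5,0,0,30],[-1,-3.5,0,0,30],[-1,-3.5,0,0,30],[-1,-3.5,0,0,30],[-1,-3.5,0,0,30],[-1,-3.5,0,0,30],[-1,-3.5,0,0,30]]'
python3 - <<'E'
from h import *
p=np.load("pw8.npy",allow_pickle=True).item();print(onplane(p,[(152,207)],.099))
E
```

```text
time: 20.25
tcp_pos: [0.5564, 0.4174, 0.0728]
orientation: [0.001, 1.0, 0.001, 0.002]
wrist_force: [-0.4, -1.8, 6.5]
opening: 0.0409
gripper_force: 15.0
time: 21.25
tcp_pos: [0.4643, 0.121, 0.1808]
orientation: [0.0, 1.0, 0.0, 0.0]
wrist_force: [1.2, 0.3, -1.0]
opening: 0.0406
gripper_force: 15.0
[[0.54856695 0.29930197 0.099     ]]
```

```bash
python3 -m crank '[[-0.45,-3.7,0,0.25,30],[-0.45,-3.7,0,0.25,30],[-0.45,-3.7,0,0.25,30],[-0.45,-3.7,0,0.25,30],[-0.45,-3.7,0,0.25,30],[-0.45,-3.7,0,0.25,30],[-0.45,-3.7,0,0.25,30],[-0.45,-3.7,0,0.25,30],[0,0,-2,0,30],[0,0,-2,0,30],[0,0,0,0,30],[0,0,0,0,30]]'
```

```text
time: 22.25
tcp_pos: [0.4284, -0.1734, 0.1401]
orientation: [-0.017, 1.0, 0.001, -0.001]
wrist_force: [0.2, 0.5, -0.3]
opening: 0.0407
gripper_force: 15.0
```

```bash
python3 -m crank '[[0,-0.7,-3,0,30],[0,0,-3.5,0,30],[0,0,-3.2,0,30],[0,0,-0.7,0,30],[0,0,-0.3,0,30],[0,0,0,0,30],[0,0,0,0,30]]'
python3 -m crank '[[0,0,-0.2,0,30],[0,0,0,0,30],[0,0,0,0,30]]'
```

```text
time: 22.83
tcp_pos: [0.431, -0.1815, 0.0353]
orientation: [-0.017, 1.0, -0.001, 0.002]
wrist_force: [0.4, -0.0, -0.9]
opening: 0.041
gripper_force: 15.0
time: 23.08
tcp_pos: [0.4302, -0.1813, 0.0327]
orientation: [-0.017, 1.0, -0.001, 0.001]
wrist_force: [-0.6, 0.0, 3.3]
opening: 0.0406
gripper_force: 15.0
```

```bash
python3 -m crank '[[0,0,-0.1,0,30],[0,0,0,0,30],[0,0,0,0,70],[0,0,0,0,70],[0,0,0,0,70],[0,0,0,0,70],[0,0,0,0,70],[0,0,0,0,70],[0,0,4,0,70],[0,0,4,0,70],[0,0,4,0,70],[0,0,2,0,90]]'
python3 -m crank '[[0.9,3.8,0,0,100],[0.9,3.8,0,0,100],[0.9,3.8,0,0,100],[0.9,3.8,0,0,100],[0.9,3.8,0,0,100],[0.9,3.8,0,0,100],[0.9,3.8,0,0,100],[0.9,3.8,0,0,100],[0.9,3.8,0,0,100],[0.9,3.8,0,0,100],[0.9,3.8,0,0,100],[0.9,3.8,0,0,100]]'
python3 -m crank '[[0.6,1.4,-1,-2,100],[0,0,0,0,100],[0,0,0,0,100]]'
python3 - <<'E'
from h import *
p=eyes.camera_params("wrist");st=arm.read_state();w=eyes.capture("wrist");cv2.imwrite("pics/w9.png",w[:,:,::-1])
print(st["tcp_pos"].round(4),proj(p,[[.552,.294,.099],[.552,.294,.045]]))
hsv=cv2.cvtColor(w,cv2.COLOR_RGB2HSV);m=cv2.inRange(hsv,(0,0,150),(179,50,255));m[310:]=0
for c in cv2.findContours(m,cv2.RETR_EXTERNAL,cv2.CHAIN_APPROX_NONE)[0]:
    if cv2.contourArea(c)>800:
        e=cv2.fitEllipse(c);print(cv2.boundingRect(c),e,onplane(p,[e[0]],.097))
E
```

```text
time: 24.08
tcp_pos: [0.431, -0.1819, 0.1748]
orientation: [-0.017, 1.0, -0.002, 0.003]
wrist_force: [0.7, -0.1, -0.3]
opening: 0.0694
gripper_force: 0.0
time: 25.08
tcp_pos: [0.537, 0.2772, 0.1702]
orientation: [-0.017, 1.0, -0.0, -0.0]
wrist_force: [0.7, -1.0, 0.1]
opening: 0.0936
gripper_force: 0.0
time: 25.33
tcp_pos: [0.5424, 0.2894, 0.1592]
orientation: [-0.0, 1.0, -0.001, -0.001]
wrist_force: [0.3, -0.7, 0.4]
opening: 0.094
gripper_force: 0.0
[0.5424 0.2894 0.1592] [[285.99578619 230.67287481]
 [285.34898936 212.47537949]]
(0, 209, 103, 78) ((54.0633544921875, 255.16038513183594), (72.5340576171875, 113.14308166503906), 84.7298355102539) [[0.57487481 0.09589474 0.097     ]]
(251, 199, 62, 61) ((281.49615478515625, 229.30633544921875), (59.49455261230469, 61.7462272644043), 83.30671691894531) [[0.55150411 0.29022914 0.097     ]]
(436, 11, 94, 107) ((484.48565673828125, 63.51072692871094), (96.24662017822266, 103.72501373291016), 173.60179138183594) [[0.42432118 0.43688937 0.097     ]]
(0, 0, 55, 33) ((27.684879302978516, 14.15459156036377), (31.09653663635254, 63.30946731567383), 98.82835388183594) [[0.39379785 0.11453678 0.097     ]]
```

Numerical fit puts the timer at (0.551, 0.290). Descend and grip.

```bash
python3 -m crank '[[0.85,0.1,-3,0,100],[0,0,-3,0,100],[0,0,-3,0,100],[0,0,-1.4,0,100],[0,0,0,0,45],[0,0,0,0,45],[0,0,0,0,45],[0,0,0,0,45],[0,0,0,0,45],[0,0,0,0,45],[0,0,0,0,45],[0,0,0,0,45]]' 15
python3 -m crank '[[0,0,3,0,45],[0,0,3,0,45],[0,0,3,0,45],[-1.0,-2,2,0,45],[-1.0,-3.8,1,0,45],[-1.0,-3.8,0,-0.7,45],[-1,-3.8,0,-0.7,45],[-1,-3.8,0,-0.7,45],[-1,-3.8,0,-0.7,45],[-1,-3.8,0,-0.7,45],[0,-3.8,0,-0.7,45],[0,-3.8,0,-0.7,45]]'
python3 -m crank '[[0,-3.8,0,-0.7,45],[0,-3.8,0,-0.7,45],[0,-3.8,0,-0.7,45],[0,-3.8,0,-0.7,45],[0,-3.8,0,-0.5,45],[0,-3.8,0,0,45],[0,-3.8,0,0,45],[0,-3.8,0,0,45],[0,0,0,0,45],[0,0,0,0,45]]'
python3 - <<'E'
from h import *
p=eyes.camera_params("wrist");w=eyes.capture("wrist");cv2.imwrite("pics/w10.png",w[:,:,::-1]);np.save("pw10.npy",p,allow_pickle=True)
hsv=cv2.cvtColor(w,cv2.COLOR_RGB2HSV);m=cv2.inRange(hsv,(105,130,40),(122,255,255))
c=max(cv2.findContours(m,cv2.RETR_EXTERNAL,cv2.CHAIN_APPROX_NONE)[0],key=cv2.contourArea)
a=cv2.approxPolyDP(cv2.convexHull(c),4,True).reshape(-1,2);print(a.tolist());print(onplane(p,a.astype(float),.031).round(4)[:,:2].tolist())
E
```

```text
time: 26.38
tcp_pos: [0.5525, 0.2902, 0.058]
orientation: [0.001, 1.0, 0.0, 0.001]
wrist_force: [-1.2, -0.7, 6.7]
opening: 0.0599
gripper_force: 15.0
time: 27.38
tcp_pos: [0.4805, -0.0351, 0.1766]
orientation: [0.044, 0.999, 0.0, 0.0]
wrist_force: [0.7, 0.0, -2.1]
opening: 0.0596
gripper_force: 15.0
time: 28.22
tcp_pos: [0.4813, -0.3394, 0.1757]
orientation: [0.074, 0.997, 0.001, -0.0]
wrist_force: [0.3, 0.5, -1.0]
opening: 0.0594
gripper_force: 15.0
[[313, 154], [311, 214], [199, 256], [191, 153]]
[[0.4411, -0.2986], [0.5065, -0.3087], [0.5377, -0.4431], [0.4212, -0.4256]]
```

```bash
python3 -m crank '[[0.9,-3.2,0,0,45],[0,0,-3.5,0,45],[0,0,-3.5,0,45],[0,0,-3.5,0,45],[0,0,-3.5,0,45],[0,0,-1.5,0,45],[0,0,0,0,45],[0,0,0,0,45]]'
python3 -m crank '[[0,0,-0.2,0,45],[0,0,0,0,45],[0,0,0,0,45]]'
```

```text
time: 28.93
tcp_pos: [0.4907, -0.368, 0.0213]
orientation: [0.071, 0.997, 0.001, -0.001]
wrist_force: [0.3, -0.1, -0.8]
opening: 0.0599
gripper_force: 15.0
time: 29.18
tcp_pos: [0.4915, -0.3701, 0.021]
orientation: [0.072, 0.997, -0.001, 0.001]
wrist_force: [0.3, -0.7, -1.1]
opening: 0.0597
gripper_force: 15.0
```

```bash
python3 -m crank '[[0,0,-0.2,0,45],[0,0,-0.2,0,45],[0,0,0,0,45],[0,0,0,0,45]]'
python3 -m crank '[[0,0,0,0,80],[0,0,0,0,80],[0,0,0,0,80],[0,0,0,0,80],[0,0,0,0,80]]'
python3 -m crank '[[0,0,3,0,80],[0,0,4,0,80],[0,0,4,0,80],[-1,0,4,0,80],[-3,0,2,0,80],[-3,0,0,0,80],[-3,0,0,0,80],[0,0,0,0,80],[0,0,0,0,80]]'
python3 - <<'E'
from h import *
w=eyes.capture("wrist");s=eyes.capture("scene");t=eyes.capture("top")
R=lambda a,h,wd:cv2.resize(a,(wd,h),interpolation=cv2.INTER_CUBIC)
a=np.vstack([np.hstack([R(t[150:270,250:430],300,400),R(s[140:290,230:430],300,400)]),np.hstack([R(w,300,400),R(s[170:320,70:270],300,400)])])
cv2.imwrite("pics/fin.png",a[:,:,::-1])
E
```

```text
time: 29.52
tcp_pos: [0.4909, -0.3701, 0.0158]
orientation: [0.072, 0.997, -0.0, 0.0]
wrist_force: [0.1, -0.5, 0.3]
opening: 0.0593
gripper_force: 15.0
time: 29.93
tcp_pos: [0.4906, -0.3698, 0.0154]
orientation: [0.072, 0.997, 0.0, -0.0]
wrist_force: [-0.2, -0.7, -0.0]
opening: 0.0749
gripper_force: 0.0
time: 30.68
tcp_pos: [0.3896, -0.3697, 0.186]
orientation: [0.073, 0.997, -0.0, 0.0]
wrist_force: [0.9, -0.9, -0.6]
opening: 0.0752
gripper_force: 0.0
```

View pics/fin.png

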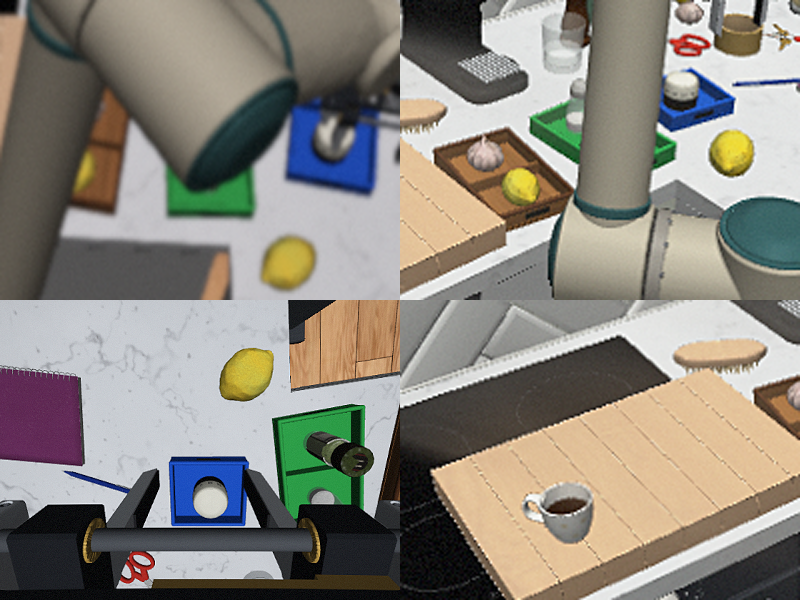

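The final picture shows the timer upright in blue (210,498), the jar (340,450) and shaker (322,497) standing in separate green bays. Garlic and lemon are in their wooden bays, and the cup is alone on the board where it was.

```bash
python3 -c "
from plant import arm
print(arm.sign_off())"
```

```text
the job is handed in; nothing more can be done
None
```

I handed the job in at about 31 s: lemon and garlic in the wooden tray, jar and shaker upright in the green tray, timer in the blue tray, and the cup left standing on the board. This is from the last pictures and arm readings, as the sign-off returned no verdict.

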